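Start three stirring stations in order

ROBOT

A 6-joint arm with a two-finger parallel gripper is mounted at the origin on a cart in front of the work surface, level with it; the furniture and walls round the work are solid. World frame = base frame: x ahead of the robot, y to its left, z up, the work surface at z = 0. Lengths are in mm, angles in degrees, forces in N, time in s.
With the tool pointing down it reaches from about 350 to 850 mm from the base axis. Payload 8.1 kg.
Tool frame: the origin (TCP) lies at the very end of the fingers, on their centre line; the grasp point (between the pads) lies 19 mm behind it (r.grip_depth is the distance from the TCP to the grasp point, in mm); z points along the fingers, y is the direction in which the jaws open and shut (so a half turn about z gives the same grasp; the last joint's range is limited). The gripper opens to 85 mm and grips with 20 to 120 N. Pads are 22 mm wide; open, the fingers measure 114 mm over their backs; the gripper's body (76 mm by 85 mm) begins 54 mm behind the grasp point. The pads swing forward as they close: fully open they stand 13 mm farther back than shut.
Start: joints at [61.627, 7.471, 85.268, -0, 87.261, -4.893], TCP at [239.035, 550.334, 231.292] pointing down, gripper open.
Joint ranges: [-169.43, 169.43], [-51.17, 129.36], [1.28, 143.12], [-76.62, 256.62], [0, 156.53], [-152.29, 152.29]. Speed limits (degrees/s): [136.94, 136.94, 159.86, 180, 180, 180].

INTERFACE

Orientations are given as [roll, pitch, yaw] about the fixed x, y, z axes, in that order (R = Rz(yaw) Ry(pitch) Rx(roll)).
In Python, from bench import status, viewer, hand_in, r gives the robot as it stands.
- The arm moves only by the shell command python3 -m crank 'ROWS' [OPENING] [FORCE]. ROWS is a JSON object of lists of equal length, an entry for each row: "slide": the shift along the tool's x, y, z in m, a list of three; "twist": the turn about the tool's z in rad. A call has 1 to 8 rows; each row shifts and turns the commanded pose from where the row before left it, along the tool's axes as they then stand; what a row does not reach is not made up. A row lasts 1/10 s, in which the tool goes at most 50 mm and 8.59 degrees, less where a joint would pass 70% of its speed; a pose out of reach is approached as far as the arm can. A call with a gripper value outside its range is refused whole. OPENING is the closure, from 0 (fully open) to 1 (shut), set as the call begins (- or left out, the last holds). The fingers move at their own pace and stop on an object; FORCE is the grip in N (left out, the last holds). Time passes only in rows, so rows that do not move let the fingers close. It gives the time, the measured TCP pose, the force and the opening at its end, in the units of the state.
- status.sense(): the state, without advancing time (a new reading comes with each control period).
- viewer.snapshot(name): name is "scene" or "top" or "wrist"; returns a dict with "img" (480x640x3 uint8, red, green, blue), "fx", "fy", "cx", "cy" (pixels), "R" (3x3) and "t" (3): a world point X has camera coordinates R X + t; the wrist camera has in their place "hand_eye" (4x4, takes a point from camera to tool coordinates, whose origin is the TCP and whose axes are the flange's). Camera axes: x right, y down, z forward; pixel columns grow to the right and rows downward; lengths in mm; the calibration is good to about 2 mm. A picture is of the moment at which its call begins: read the wrist's pose just before it. There is no depth.
- hand_in(): hands the job in, once; it reports no verdict.
The state is a dict: "time": time; "joint_pos": joint angles; "qd": joint speeds; "joint_efforts": joint torques, N m; "tool_pos": TCP position; "tcp_rot": TCP orientation; "ft_force": force on the tool from outside, world axes, zero at the start; "wrist_torque": the same for the moment, N m; "finger_gap": finger opening in mm.
Only numpy, scipy, OpenCV 4.12 (cv2) and the standard library are available. Lean on these libraries where they do the work, as an engineer would, in place of code of your own. Each camera call takes 0.05 s, during which the arm holds its last target.

TASK

Start the stirrer under the three bottles, from the smallest bottle to the largest: lightly press down the key in front of the smallest bottle, then the one in front of the middle-sized bottle, then the one in front of the largest, each fully down so that it stays down. Leave the key in front of the flat dish up. Only press: do not lift or shift the stirrer, and leave the bottles, the dish, the marker and the forceps where they are.

Things in the scene. Friction and masses are not known exactly. Their poses are not given: they have to be found in the camera images.
- stirrer: four-place magnetic stirrer: a low grey box, 200 (its x) x 330 (its y) x 45 mm high to the deck, 2.5 kg, loose on rubber feet. Origin at the centre of its underside on the worktop; its x points to the back (from the keys to the plates), y along the row of stations to the left, z up. Along the back of the deck stand four round white plates, along the front a row of four alike black keys, one in front of each plate; stations 1 to 4 run from +y to -y, 80 mm apart.
- key_1_top (a point): centre of the top face of key 1: a black rectangular push key, 26 (stirrer x) x 32 (stirrer y) mm, its top 14 mm above the deck when up; it moves down with the key. It lies 115 mm in front of plate 1 (towards the stirrer's -x). Its neighbours are 80 mm away.
- key_1 (a joint): how far key 1 is pressed down, m: 0 up (as found), 0.009 at its bottom stop, where it still stands 5 mm proud of the deck. It slides straight down against about 2.5 N of steady friction, without a spring, and stays where it is left.
- plate_1 (a point): centre of the top of round white plate 1, 72 mm across, 3 mm above the deck (48 mm above the worktop)
- key_2_top (a point): centre of the top face of key 2: a black rectangular push key, 26 (stirrer x) x 32 (stirrer y) mm, its top 14 mm above the deck when up; it moves down with the key. It lies 115 mm in front of plate 2 (towards the stirrer's -x). Its neighbours are 80 mm away.
- key_2 (a joint): how far key 2 is pressed down, m: 0 up (as found), 0.009 at its bottom stop, where it still stands 5 mm proud of the deck. It slides straight down against about 2.5 N of steady friction, without a spring, and stays where it is left.
- plate_2 (a point): centre of the top of round white plate 2, 72 mm across, 3 mm above the deck (48 mm above the worktop)
- key_3_top (a point): centre of the top face of key 3: a black rectangular push key, 26 (stirrer x) x 32 (stirrer y) mm, its top 14 mm above the deck when up; it moves down with the key. It lies 115 mm in front of plate 3 (towards the stirrer's -x). Its neighbours are 80 mm away.
- key_3 (a joint): how far key 3 is pressed down, m: 0 up (as found), 0.009 at its bottom stop, where it still stands 5 mm proud of the deck. It slides straight down against about 2.5 N of steady friction, without a spring, and stays where it is left.
- plate_3 (a point): centre of the top of round white plate 3, 72 mm across, 3 mm above the deck (48 mm above the worktop)
- key_4_top (a point): centre of the top face of key 4: a black rectangular push key, 26 (stirrer x) x 32 (stirrer y) mm, its top 14 mm above the deck when up; it moves down with the key. It lies 115 mm in front of plate 4 (towards the stirrer's -x). Its neighbours are 80 mm away.
- key_4 (a joint): how far key 4 is pressed down, m: 0 up (as found), 0.009 at its bottom stop, where it still stands 5 mm proud of the deck. It slides straight down against about 2.5 N of steady friction, without a spring, and stays where it is left.
- plate_4 (a point): centre of the top of round white plate 4, 72 mm across, 3 mm above the deck (48 mm above the worktop)
- small_bottle: the smallest bottle, white with a screw cap, 33 mm across, 69 mm tall; loose, standing on one of the four plates, within 10 mm of its centre (which plate changes). Origin at the centre of its underside, z up.
- medium_bottle: the middle-sized bottle, brown with a screw cap, 42 mm across, 81 mm tall; loose, standing on one of the four plates, within 10 mm of its centre (which plate changes). Origin at the centre of its underside, z up.
- large_bottle: the largest bottle, white with a screw cap, 48 mm across, 93 mm tall; loose, standing on one of the four plates, within 10 mm of its centre (which plate changes). Origin at the centre of its underside, z up.
- dish: a flat round covered culture dish, 61 mm across, 15 mm tall; loose, standing on one of the four plates, within 10 mm of its centre (which plate changes). Origin at the centre of its underside, z up.
- marker: white pen-shaped marker with a dark cap, 13 x 142 x 14 mm, loose, lying on the worktop in front of the stirrer; origin at the centre of its underside. A bystander.
- forceps: metal forceps, 16 x 122 x 8 mm, loose, lying on the worktop to the left of the stirrer; origin at the centre of the underside. A bystander.
Mind the look-alikes: they are no part of the job. What is shaped like the medium_bottle but yellow is not meant.

How it is judged (in metres and radians):
On the way, in this order (a step that is already met when the one before it is completed fails the run):
1. the key in front of the smallest bottle is pressed down (((horizontal distance between small_bottle and plate_1 below 0.03 m and value of joint key_1 above 0.005 m) or (horizontal distance between small_bottle and plate_2 below 0.03 m and value of joint key_2 above 0.005 m) or (horizontal distance between small_bottle and plate_3 below 0.03 m and value of joint key_3 above 0.005 m) or (horizontal distance between small_bottle and plate_4 below 0.03 m and value of joint key_4 above 0.005 m))), for 0.1 s.
2. the key in front of the middle-sized bottle is pressed down (((horizontal distance between medium_bottle and plate_1 below 0.03 m and value of joint key_1 above 0.005 m) or (horizontal distance between medium_bottle and plate_2 below 0.03 m and value of joint key_2 above 0.005 m) or (horizontal distance between medium_bottle and plate_3 below 0.03 m and value of joint key_3 above 0.005 m) or (horizontal distance between medium_bottle and plate_4 below 0.03 m and value of joint key_4 above 0.005 m))), for 0.1 s.
3. the key in front of the largest bottle is pressed down (((horizontal distance between large_bottle and plate_1 below 0.03 m and value of joint key_1 above 0.005 m) or (horizontal distance between large_bottle and plate_2 below 0.03 m and value of joint key_2 above 0.005 m) or (horizontal distance between large_bottle and plate_3 below 0.03 m and value of joint key_3 above 0.005 m) or (horizontal distance between large_bottle and plate_4 below 0.03 m and value of joint key_4 above 0.005 m))), for 0.1 s.
At the end, for the whole second after the job is handed in: The keys in front of the three bottles are more than 5 mm down (of 9), the dish's key less than 2 mm; the bottles and the dish stand upright and at rest on their plates, within 15 mm of where they began; the stirrer is within 15 mm, the marker and forceps within 20 mm of where they began (((horizontal distance between small_bottle and plate_1 below 0.03 m and value of joint key_1 above 0.005 m) or (horizontal distance between small_bottle and plate_2 below 0.03 m and value of joint key_2 above 0.005 m) or (horizontal distance between small_bottle and plate_3 below 0.03 m and value of joint key_3 above 0.005 m) or (horizontal distance between small_bottle and plate_4 below 0.03 m and value of joint key_4 above 0.005 m)) and ((horizontal distance between medium_bottle and plate_1 below 0.03 m and value of joint key_1 above 0.005 m) or (horizontal distance between medium_bottle and plate_2 below 0.03 m and value of joint key_2 above 0.005 m) or (horizontal distance between medium_bottle and plate_3 below 0.03 m and value of joint key_3 above 0.005 m) or (horizontal distance between medium_bottle and plate_4 below 0.03 m and value of joint key_4 above 0.005 m)) and ((horizontal distance between large_bottle and plate_1 below 0.03 m and value of joint key_1 above 0.005 m) or (horizontal distance between large_bottle and plate_2 below 0.03 m and value of joint key_2 above 0.005 m) or (horizontal distance between large_bottle and plate_3 below 0.03 m and value of joint key_3 above 0.005 m) or (horizontal distance between large_bottle and plate_4 below 0.03 m and value of joint key_4 above 0.005 m)) and not ((horizontal distance between dish and plate_1 below 0.03 m and value of joint key_1 above 0.002 m) or (horizontal distance between dish and plate_2 below 0.03 m and value of joint key_2 above 0.002 m) or (horizontal distance between dish and plate_3 below 0.03 m and value of joint key_3 above 0.002 m) or (horizontal distance between dish and plate_4 below 0.03 m and value of joint key_4 above 0.002 m)) and z of small_bottle in the frame of stirrer between 0.044 and 0.054 m and angle between each of small_bottle, medium_bottle, large_bottle, dish's own z axis and vertical below 0.1 rad and distance of each of small_bottle, medium_bottle, large_bottle, dish, stirrer from where it was at the start of the episode below 0.015 m and linear speed of each of small_bottle, medium_bottle, large_bottle, dish, stirrer below 0.02 m/s and z of medium_bottle in the frame of stirrer between 0.044 and 0.054 m and z of large_bottle in the frame of stirrer between 0.044 and 0.054 m and z of dish in the frame of stirrer between 0.044 and 0.054 m and distance of each of marker, forceps from where it was at the start of the episode below 0.02 m); the robot touches nothing.
It fails at once if the key in front of the dish is pressed more than 2 mm ((horizontal distance between dish and plate_1 below 0.03 m and value of joint key_1 above 0.002 m) or (horizontal distance between dish and plate_2 below 0.03 m and value of joint key_2 above 0.002 m) or (horizontal distance between dish and plate_3 below 0.03 m and value of joint key_3 above 0.002 m) or (horizontal distance between dish and plate_4 below 0.03 m and value of joint key_4 above 0.002 m)).
It fails at once if a key or the stirrer is pressed harder than 25 N (contact force between any of the fingers, the arm and stirrer above 25 N).
It fails at once if the stirrer is lifted more than 8 mm or shifted more than 15 mm (height (world z) of stirrer above 0.008 m or distance of stirrer from where it was at the start of the episode above 0.015 m).
It fails at once if a bottle or the dish is lifted, shifted more than 15 mm or tipped (distance of any of small_bottle, medium_bottle, large_bottle, dish from where it was at the start of the episode above 0.015 m or angle between any of small_bottle, medium_bottle, large_bottle, dish's own z axis and vertical above 0.25 rad or z of any of small_bottle, medium_bottle, large_bottle, dish in the frame of stirrer above 0.056 m).
It fails at once if the marker or the forceps are moved more than 20 mm (distance of any of marker, forceps from where it was at the start of the episode above 0.02 m).
It also fails if it takes over 51 s, if anything falls off the work surface, if the arm or the gripper's body presses on something with over 40 N, if the wrist force passes 120 N, or if a joint passes its speed limit or range.

## Working session

There is one attempt and no reset: what is moved stays moved. The work goes in short steps, Python scripts to look and compute and a shell command to move; the robot and the scene stay as the last step left them, time stands still between calls to the robot, and variables do not carry over. Pictures are saved under pics/ and viewed, and the job is handed in when it is done.

```bash
mkdir -p pics; ls
python3 - <<'E'
from bench import status, viewer, r
import cv2
s=status.sense();print(s)
for n in("scene","top"):
    d=viewer.snapshot(n);cv2.imwrite(f"pics/{n}0.png",d["img"][:,:,::-1]);print(n,{k:v for k,v in d.items() if k!="img"})
E
```

```text
pics
{'time': 0.0, 'joint_pos': array([ 6.16289338e+01,  7.51398420e+00,  8.53301730e+01, -4.39257104e-04,
        8.72630147e+01, -4.89348788e+00]), 'qd': array([-0.01936057,  0.0180568 , -0.03284944,  0.12592884,  0.06451752,
       -0.06563494]), 'joint_efforts': array([-9.76453412e-04, -5.69422674e+01, -5.00529242e+01, -4.24160507e-04,
        1.51704153e-02,  1.83504591e-05]), 'tool_pos': array([238.75144031, 549.83779602, 230.24760176]), 'tcp_rot': array([-1.79893181e+02, -8.70503895e-03,  1.56522435e+02]), 'ft_force': array([0.75697849, 0.69498117, 0.56858381]), 'wrist_torque': array([ 0.02454992, -0.03090148, -0.00713134]), 'finger_gap': 85.03114631847893}
scene {'fx': 503.7767581223904, 'fy': 503.7767581223904, 'cx': 317.44585514107285, 'cy': 237.2067589735214, 'R': array([[ 0.86867572, -0.49509544,  0.0168227 ],
       [-0.27652783, -0.51280155, -0.81275269],
       [ 0.41101686,  0.70136658, -0.58236592]]), 't': array([-475.01077136,  247.47645366,  615.79973148])}
top {'fx': 514.5657653796465, 'fy': 514.5657653796465, 'cx': 319.14271185465554, 'cy': 237.74930373762933, 'R': array([[-0.00443502, -0.9998217 , -0.01835487],
       [-0.98637082,  0.00739291, -0.16437136],
       [ 0.16447774,  0.01737572, -0.98622774]]), 't': array([ 65.50482222, 576.58012904, 808.07976931])}
```

View pics/scene0.png

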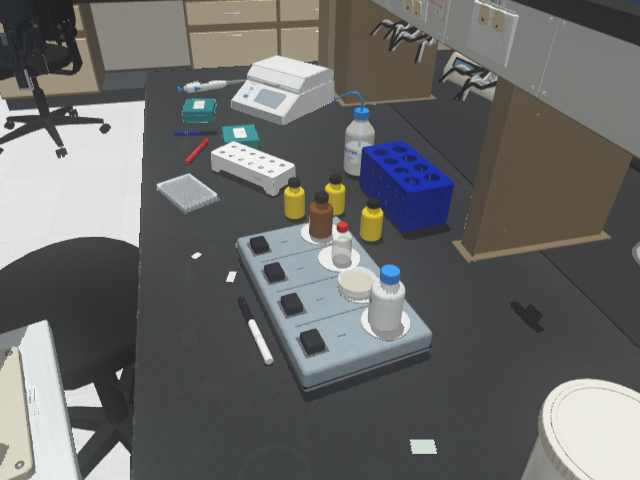

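View pics/top0.png

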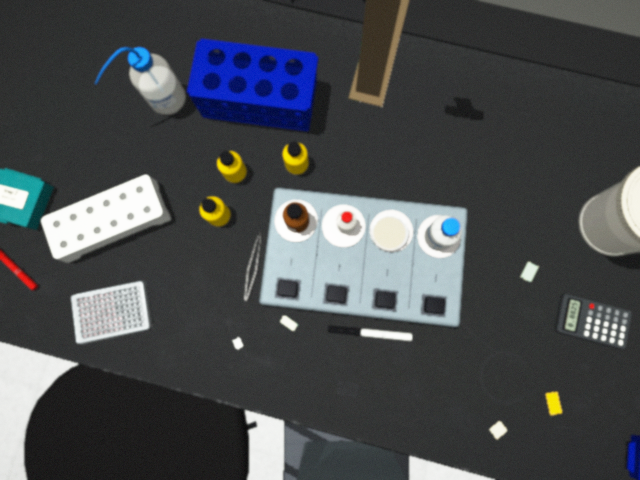

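Both views agree on the order from the left (+y): medium bottle at station 1, small at 2, dish at 3 and large at 4. In the top image the keys are at about (288,288), (337,294), (386,299) and (434,305), and the yellow bottles stand off the stirrer. The order is therefore key 2, key 1, key 4, and key 3 stays up.

```bash
cat > h.py <<'E'
import numpy as np, cv2
def ray(d,uv):
    K=np.array([(uv[0]-d["cx"])/d["fx"],(uv[1]-d["cy"])/d["fy"],1.]);R=np.array(d["R"]);t=np.array(d["t"])
    return -R.T@t, R.T@K
def atz(d,uv,z):
    c,v=ray(d,uv);return c+v*(z-c[2])/v[2]
def proj(d,X):
    p=np.array(d["R"])@X+np.array(d["t"]);return np.array([d["fx"]*p[0]/p[2]+d["cx"],d["fy"]*p[1]/p[2]+d["cy"]])
E
python3 - <<'E'
from h import *
from bench import viewer
from scipy.optimize import least_squares
d=viewer.snapshot("top");s=viewer.snapshot("scene")
g=cv2.cvtColor(d["img"],cv2.COLOR_RGB2GRAY)
ks=[]
for (u,v) in [(288,288),(337,294),(386,299),(434,305)]:
    w=g[v-16:v+17,u-18:u+19]; n,l,st,ce=cv2.connectedComponentsWithStats((w<60).astype(np.uint8))
    i=l[16,18]; c=ce[i]+[u-18,v-16]; print(st[i],c,atz(d,c,57)); ks.append(c)
# deck corners (top) guess at z=45, from fit
cor=[(277,190),(467,209)]
for c in cor+[(261,304),(459,325)]: print("corner",c,atz(d,c,45))
P=np.array([atz(d,c,57)[:2] for c in ks])
loc=np.array([[-.0,120-80*i] for i in range(4)])
# sanity + project to scene
for p in P: print(p, proj(s,np.array([*p,59])))
print(np.diff(P,axis=0),np.linalg.norm(np.diff(P,axis=0),axis=1))
a=d["img"][170:345,240:490];b=s["img"][200:400,220:440]
cv2.imwrite("pics/a.png",cv2.resize(a,None,fx=3,fy=3,interpolation=2)[:,:,::-1]);cv2.imwrite("pics/b.png",cv2.resize(b,None,fx=3,fy=3,interpolation=2)[:,:,::-1])
E
```

```text
[   0    0   37   33 1120] [287.68035714 287.88035714] [493.42565832 113.34477661  57.        ]
[  8   9  20  16 194] [338.79896907 294.48453608] [482.30563147  30.55339365  57.        ]
[  7   9  20  17 290] [384.87586207 299.64827586] [473.6196808  -43.55121696  57.        ]
[  8   8  21  17 306] [433.95098039 305.17320261] [ 464.39060602 -121.94572568   57.        ]
corner (277, 190) [660.33076879 133.40565147  45.        ]
corner (467, 209) [ 624.54646429 -186.15620686   45.        ]
corner (261, 304) [468.13760953 157.93447874  45.        ]
corner (459, 325) [ 432.79091415 -163.41669054   45.        ]
[493.42565832 113.34477661] [258.24155038 240.09660693]
[482.30563147  30.55339365] [273.31432783 268.95455143]
[473.6196808  -43.55121696] [289.71888849 298.62007674]
[ 464.39060602 -121.94572568] [309.9355204  335.23653711]
[[-11.12002685 -82.79138296]
 [ -8.68595067 -74.10461061]
 [ -9.22907477 -78.39450872]] [83.5348316  74.61192299 78.93589056]
```

View pics/a.png

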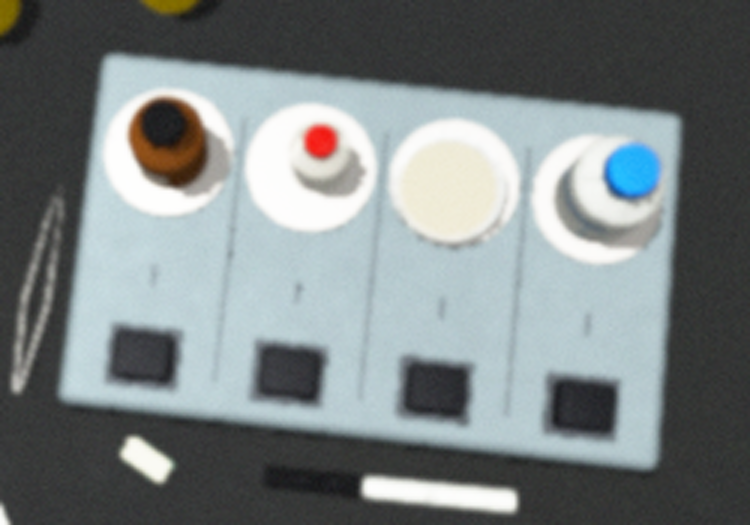

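View pics/b.png

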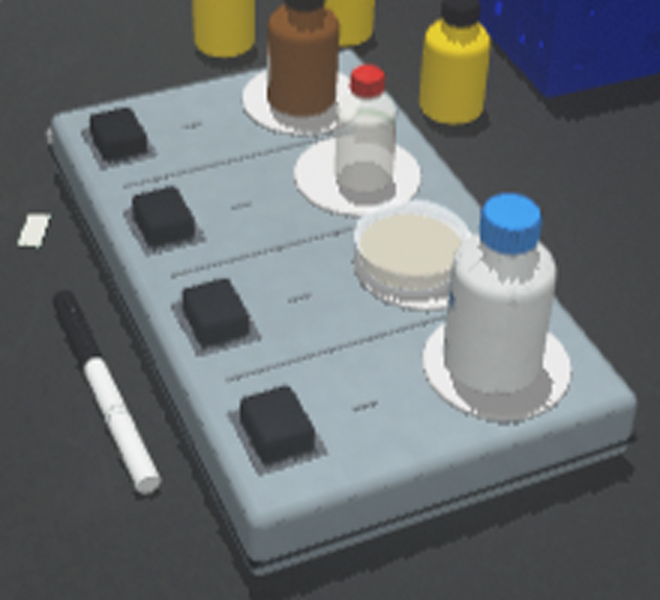

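Run:
```python
from h import *
from bench import viewer
from scipy.optimize import least_squares
d=viewer.snapshot("top");s=viewer.snapshot("scene")
T=np.array([(145,354),(290,370),(437,387),(584,404)])/3+[240,170]
S=np.array([(117,127),(161,207),(213,302),(274,414)])/3+[220,200]
Y=[120,40,-40,-120]
for n,uv,D in(("top",T,d),("sc",S,s)): print(n,[atz(D,u,59).round(1)[:2] for u in uv])
pl=np.array([(169,152),(311,167),(455,182),(600,199)])/3+[240,170]
print("plates",[atz(d,u,48).round(1)[:2] for u in pl])
def X(p,kx,y,z): c,q=np.cos(p[2]),np.sin(p[2]); return np.array([p[0]+c*kx-q*y,p[1]+q*kx+c*y,z])
f=lambda p:np.concatenate([proj(d,X(p,0,y,59))-u for y,u in zip(Y,T)]+[proj(s,X(p,0,y,59))-u for y,u in zip(Y,S)]+[proj(d,X(p,115,y,48))-u for y,u in zip(Y,pl)])
o=least_squares(f,[480,0,0.1]);print(o.x[:2],np.degrees(o.x[2]),o.fun.reshape(-1,2).round(1).tolist())
for y in Y: print(X(o.x,0,y,59))
```

```text
top [array([493.1, 112.1]), array([484.1,  34. ]), array([474.6, -44.6]), array([ 465.1, -122.7])]
sc [array([491.9, 106.8]), array([482.7,  30.2]), array([473.3, -48.4]), array([ 463.6, -127.3])]
plates [array([606.3, 100.2]), array([597.2,  21. ]), array([588.1, -58.7]), array([ 577.9, -138.4])]
[478.69066151  -6.26535608] -6.703777313302463 [[-0.5, 0.2], [0.3, 0.4], [0.9, 0.3], [1.7, 0.3], [-1.0, -2.0], [-0.5, -1.3], [-0.3, -1.1], [0.0, -1.2], [0.4, -0.4], [0.6, -0.2], [0.4, -0.1], [0.3, -0.6]]
[492.69900709 112.9141986   59.        ]
[483.36011004  33.46116215  59.        ]
[474.02121299 -45.99187431  59.        ]
[ 464.68231593 -125.44491076   59.        ]
```

```bash
python3 -m crank '{"slide":[[0,0,0],[0,0,0],[-0.01,-0.016,0],[-0.02,-0.032,0],[-0.02,-0.032,0],[-0.02,-0.032,0],[-0.02,-0.032,0],[-0.02,-0.032,0]],"twist":[-0.146,-0.147,0,0,0,0,0,0]}' 1 30; python3 -m crank '{"slide":[[-0.02,-0.032,0],[-0.02,-0.032,0],[-0.02,-0.032,0],[-0.02,-0.032,0],[-0.02,-0.032,0],[-0.02,-0.032,0],[-0.02,-0.032,0],[0,0,0]],"twist":[0,0,0,0,0,0,0,0]}'; python3 -m crank '{"slide":[[0,0,0],[0,0,0]],"twist":[0,0]}'
python3 - <<'E'
from bench import status,viewer
import cv2
s=status.sense();print({k:s[k].round(2) for k in("tool_pos","tcp_rot","ft_force","joint_pos")},s["finger_gap"])
d=viewer.snapshot("wrist");cv2.imwrite("pics/w1.png",d["img"][:,:,::-1]);print(d["hand_eye"])
E
```

```text
time: 1.1
tool_pos: [328.1, 361.4, 231.3]
tcp_rot: [180.0, 0.0, 173.3]
ft_force: [0.6, -0.4, -0.3]
finger_gap: -0.0
time: 1.9
tool_pos: [442.1, 120.4, 231.4]
tcp_rot: [-179.9, 0.1, 173.1]
ft_force: [-0.4, -0.2, -0.1]
finger_gap: -0.2
time: 2.1
tool_pos: [440.4, 124.7, 231.3]
tcp_rot: [180.0, -0.0, 173.3]
ft_force: [-0.7, 0.2, -0.8]
finger_gap: -0.2
{'tool_pos': array([440.39, 124.66, 231.28]), 'tcp_rot': array([ 1.7998e+02, -2.0000e-02,  1.7333e+02]), 'ft_force': array([-0.71,  0.24, -0.75]), 'joint_pos': array([ 9.3600e+00, -1.5140e+01,  1.0688e+02,  3.0000e-02,  8.8280e+01,
       -7.3970e+01])} -0.23028415918588152
[[-8.31710957e-04 -9.62598434e-01 -2.70930918e-01  6.84882048e+01]
 [ 9.99999480e-01 -6.40910791e-04 -7.92714252e-04 -5.32737851e-01]
 [ 5.89422949e-04 -2.70931437e-01  9.62598467e-01 -1.42011328e+02]
 [ 0.00000000e+00  0.00000000e+00  0.00000000e+00  1.00000000e+00]]
```

```bash
python3 -m crank '{"slide":[[-0.0133,-0.0215,0],[-0.0133,-0.0215,0],[-0.0133,-0.0215,0],[-0.0133,-0.0215,0],[0,0,0.03],[0,0,0.03],[0,0,0.03],[0,0,0.02]],"twist":[0,0,0,0,0,0,0,0]}'; python3 -m crank '{"slide":[[0,0,0],[0,0,0],[0,0,0]],"twist":[0,0,0]}'
python3 - <<'E'
from bench import status,viewer
import cv2
s=status.sense();print({k:s[k].round(2) for k in("tool_pos","tcp_rot","ft_force","joint_pos")},s["finger_gap"])
for n in ("wrist","scene"):
    d=viewer.snapshot(n);cv2.imwrite(f"pics/{n}2.png",d["img"][:,:,::-1])
E
```

```text
time: 2.95
tool_pos: [482.2, 33.7, 119.0]
tcp_rot: [180.0, -0.1, 173.4]
ft_force: [0.0, -0.2, -0.1]
finger_gap: -0.1
time: 3.25
tool_pos: [484.7, 32.9, 123.1]
tcp_rot: [180.0, 0.2, 173.4]
ft_force: [-0.5, -0.6, 0.4]
finger_gap: -0.2
{'tool_pos': array([484.68,  32.85, 123.12]), 'tcp_rot': array([1.7999e+02, 1.5000e-01, 1.7336e+02]), 'ft_force': array([-0.51, -0.57,  0.45]), 'joint_pos': array([ -2.17,  -6.  , 110.4 ,   0.  ,  75.45, -85.54])} -0.18053998040739058
```

View pics/wrist2.png

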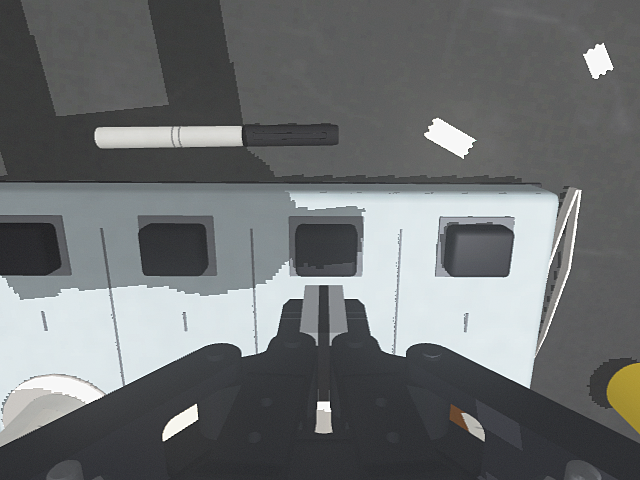

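View pics/scene2.png

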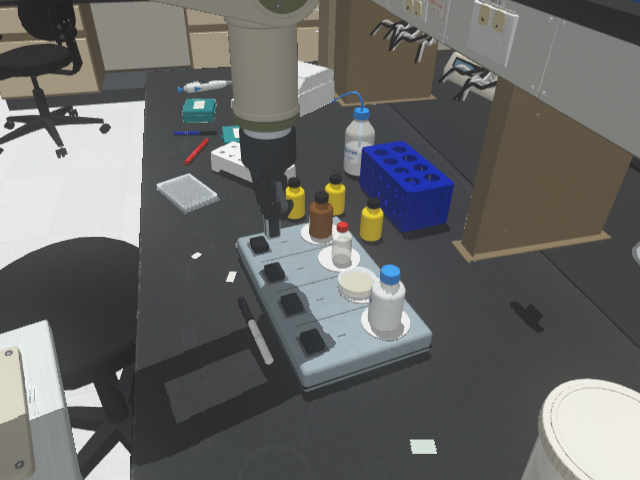

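The wrist view shows the fingers aligned with the stirrer. Key 2 is in front of them at (328,250), key 1 at (478,250) and key 3 at (175,248). I'll check these with the wrist calibration.

Run:
```python
from bench import status,viewer
import numpy as np
from h import *
from scipy.spatial.transform import Rotation as Ro
s=status.sense();d=viewer.snapshot("wrist");H=d["hand_eye"]
R=Ro.from_euler("xyz",s["tcp_rot"],degrees=True).as_matrix();p=s["tool_pos"];print(p)
def f(u,z):
    v=R@H[:3,:3]@[(u[0]-d["cx"])/d["fx"],(u[1]-d["cy"])/d["fy"],1];c=R@H[:3,3]+p;return (c+v*(z-c[2])/v[2]).round(1)
for u in [(327,250),(479,250),(174,248)]: print(f(u,59))
sc=viewer.snapshot("scene");print(proj(sc,p))
```

```text
[484.75164421  32.55408672 123.10070295]
[483.3  33.9  59. ]
[492.3 110.4  59. ]
[473.2 -42.8  59. ]
[272.75769897 235.02704733]
```

```bash
python3 -m crank '{"slide":[[0.001,0,0.015],[0,0,0.02],[0,0,0.015],[0,0,0.005],[0,0,0],[0,0,0]],"twist":[0,0,0,0,0,0]}'; python3 -m crank '{"slide":[[0,0,0.002],[0,0,0.002],[0,0,0]],"twist":[0,0,0]}'
```

```text
time: 4.05
tool_pos: [482.8, 32.4, 66.6]
tcp_rot: [180.0, 0.0, 173.3]
ft_force: [0.4, 0.6, 0.3]
finger_gap: 0.2
time: 4.35
tool_pos: [482.7, 32.4, 62.4]
tcp_rot: [180.0, 0.0, 173.3]
ft_force: [0.2, -0.5, 0.2]
finger_gap: 0.0
```

```bash
python3 -m crank '{"slide":[[0,0,0.001],[0,0,0.001],[0,0,0.001],[0,0,0.001],[0,0,0.001],[0,0,0]],"twist":[0,0,0,0,0,0]}'; python3 -m crank '{"slide":[[0,0,0.001],[0,0,0.001],[0,0,0.001],[0,0,0]],"twist":[0,0,0,0]}'
```

```text
time: 4.95
tool_pos: [482.6, 32.4, 57.2]
tcp_rot: [180.0, 0.0, 173.3]
ft_force: [0.3, -0.3, 0.9]
finger_gap: 0.0
time: 5.35
tool_pos: [482.5, 32.4, 54.1]
tcp_rot: [-180.0, 0.0, 173.3]
ft_force: [0.3, 0.4, -0.2]
finger_gap: -0.0
```

No press force shows yet, so I'll look.

Run:
```python
from bench import status,viewer
import cv2
for i in range(3): 
    d=viewer.snapshot("scene");print(status.sense()["ft_force"].round(2),status.sense()["tool_pos"].round(1))
cv2.imwrite("pics/s3.png",cv2.resize(d["img"][190:350,220:380],None,fx=3.7,fy=3.7,interpolation=2)[:,:,::-1])
d=viewer.snapshot("wrist");cv2.imwrite("pics/w3.png",d["img"][:,:,::-1])
```

```text
[0.14 0.3  0.72] [482.6  32.4  54.1]
[-0.39  0.09  0.2 ] [482.5  32.4  54.1]
[-0.07  0.13 -0.6 ] [482.5  32.4  54.1]
```

View pics/s3.png

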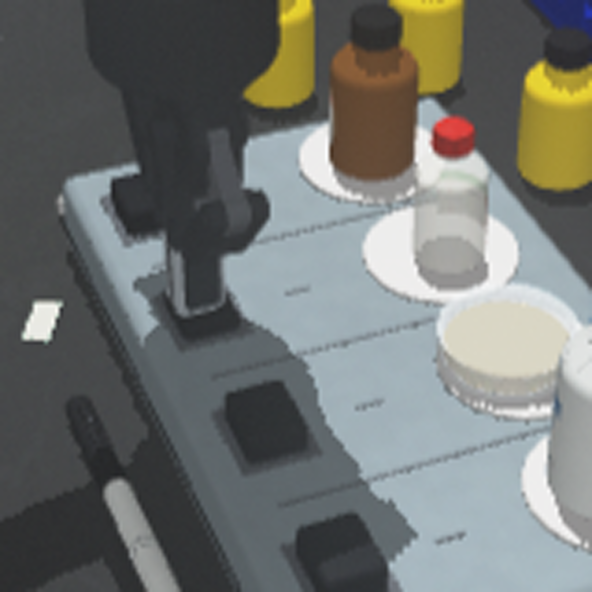

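View pics/w3.png

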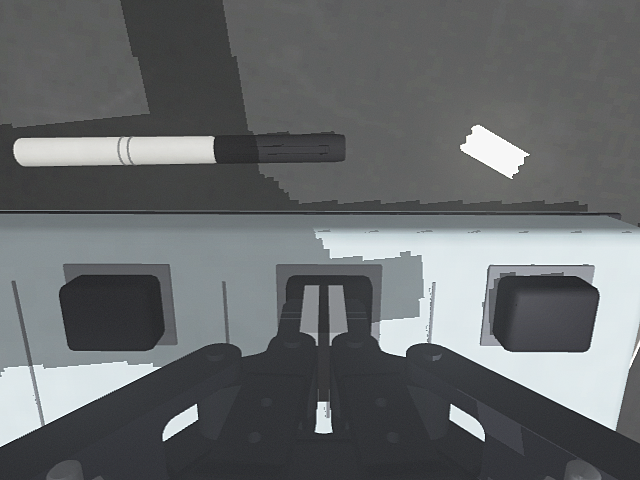

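The key is moving down under the fingertips: it sits visibly lower than its neighbours. I'll continue gently to the stop.

```bash
python3 -m crank '{"slide":[[0,0,0.001],[0,0,0.001],[0,0,0.001],[0,0,0]],"twist":[0,0,0,0]}'; python3 -m crank '{"slide":[[0,0,0.0005],[0,0,0.0005],[0,0,0]],"twist":[0,0,0]}'
```

```text
time: 5.95
tool_pos: [482.5, 32.4, 51.1]
tcp_rot: [-180.0, -0.0, 173.3]
ft_force: [-0.7, -0.2, 0.1]
finger_gap: -0.1
time: 6.25
tool_pos: [482.5, 32.4, 50.2]
tcp_rot: [180.0, -0.0, 173.3]
ft_force: [-0.5, -0.3, 1.1]
finger_gap: 0.2
```

```bash
python3 -m crank '{"slide":[[0,0,0.0005],[0,0,0]],"twist":[0,0]}'; python3 -m crank '{"slide":[[0,0,0.0005],[0,0,0]],"twist":[0,0]}'
```

```text
time: 6.45
tool_pos: [482.6, 32.4, 50.0]
tcp_rot: [-180.0, -0.0, 173.3]
ft_force: [-3.1, 0.2, 5.1]
finger_gap: 0.1
time: 6.65
tool_pos: [482.6, 32.5, 50.0]
tcp_rot: [-180.0, -0.0, 173.3]
ft_force: [-4.8, 0.3, 10.3]
finger_gap: 0.2
```

Key 2 is at its stop: z is 50.0 mm and the force has risen to 10 N. Next is key 1.

```bash
python3 -m crank '{"slide":[[0,0,-0.01],[0,0,-0.02],[0,0,-0.015],[0,0.02,0],[0,0.02,0],[0,0.02,0],[0,0.02,0],[0,0,0]],"twist":[0,0,0,0,0,0,0,0]}';python3 -m crank '{"slide":[[0,0,0],[0,0,0]],"twist":[0,0]}'
python3 - <<'E'
from bench import status,viewer
import cv2
d=viewer.snapshot("scene")
cv2.imwrite("pics/s4.png",cv2.resize(d["img"][190:370,220:420],None,fx=3,fy=3,interpolation=2)[:,:,::-1])
E
```

```text
time: 7.45
tool_pos: [492.2, 113.8, 94.8]
tcp_rot: [180.0, 0.0, 173.4]
ft_force: [0.1, 0.2, 0.6]
finger_gap: -0.2
time: 7.65
tool_pos: [491.8, 111.3, 94.3]
tcp_rot: [-180.0, 0.0, 173.3]
ft_force: [0.5, -0.7, -0.7]
finger_gap: 0.3
```

View pics/s4.png

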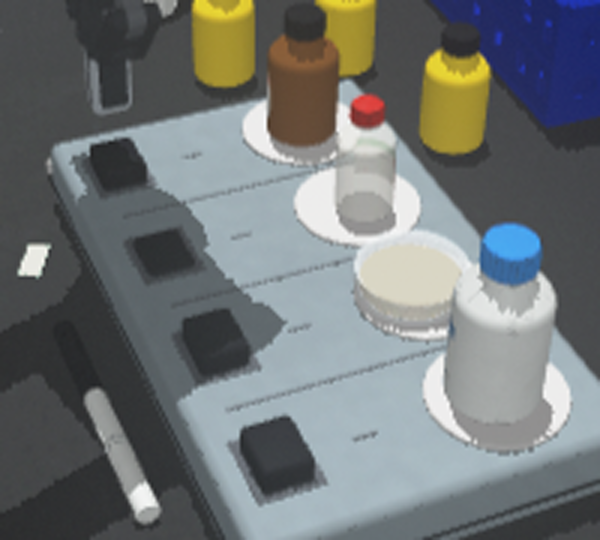

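Key 2 at (163,252) is down and stays down. Nothing else has moved. I'll lower onto key 1, which needs 44 mm from here, with the last part in small steps.

```bash
python3 -m crank '{"slide":[[0,0,0.01],[0,0,0.014],[0,0,0.006],[0,0,0.002],[0,0,0],[0,0,0]],"twist":[0,0,0,0,0,0]}'; python3 -m crank '{"slide":[[0,0,0.001],[0,0,0.001],[0,0,0.001],[0,0,0.001],[0,0,0.001],[0,0,0.001],[0,0,0.001],[0,0,0]],"twist":[0,0,0,0,0,0,0,0]}'; python3 -m crank '{"slide":[[0,0,0.001],[0,0,0.001],[0,0,0.001],[0,0,0]],"twist":[0,0,0,0]}'
```

```text
time: 8.3
tool_pos: [492.0, 111.9, 62.5]
tcp_rot: [180.0, 0.0, 173.3]
ft_force: [0.1, 0.7, -0.3]
finger_gap: 0.1
time: 9.1
tool_pos: [492.0, 111.9, 55.2]
tcp_rot: [180.0, 0.0, 173.3]
ft_force: [0.9, 0.9, 1.0]
finger_gap: -0.4
time: 9.5
tool_pos: [491.9, 111.9, 52.2]
tcp_rot: [180.0, 0.0, 173.3]
ft_force: [1.3, -0.9, 1.6]
finger_gap: 0.2
```

```bash
python3 -m crank '{"slide":[[0,0,0.001],[0,0,0.0005],[0,0,0.0005],[0,0,0]],"twist":[0,0,0,0]}'; python3 -m crank '{"slide":[[0,0,0.0005],[0,0,0]],"twist":[0,0]}'
```

```text
time: 9.9
tool_pos: [491.9, 111.9, 50.2]
tcp_rot: [180.0, 0.0, 173.3]
ft_force: [1.0, 0.9, 0.8]
finger_gap: 0.3
time: 10.1
tool_pos: [491.9, 111.9, 50.0]
tcp_rot: [-180.0, 0.0, 173.3]
ft_force: [-0.3, -0.2, 4.7]
finger_gap: 0.3
```

```bash
python3 -m crank '{"slide":[[0,0,0.0005],[0,0,0]],"twist":[0,0]}'; python3 -m crank '{"slide":[[0,0,-0.01],[0,0,-0.02],[0,0,-0.03],[0,-0.02,0],[0,-0.03,0],[0,-0.03,0],[0,-0.03,0],[0,-0.03,0]],"twist":[0,0,0,0,0,0,0,0]}';python3 -m crank '{"slide":[[0,-0.03,0],[0,-0.03,0],[0,-0.02,0],[0,-0.017,0],[0,0,0],[0,0,0],[0,0,0]],"twist":[0,0,0,0,0,0,0]}'
python3 - <<'E'
from bench import status,viewer
import cv2
d=viewer.snapshot("scene")
cv2.imwrite("pics/s5.png",cv2.resize(d["img"][190:370,220:420],None,fx=3,fy=3,interpolation=2)[:,:,::-1])
d=viewer.snapshot("wrist");cv2.imwrite("pics/w5.png",d["img"][:,:,::-1])
E
```

```text
time: 10.3
tool_pos: [492.0, 111.9, 50.0]
tcp_rot: [-180.0, 0.0, 173.3]
ft_force: [-4.3, -0.6, 9.2]
finger_gap: -0.2
time: 11.1
tool_pos: [475.1, -28.2, 109.5]
tcp_rot: [-180.0, -0.0, 173.3]
ft_force: [-0.2, -0.3, -0.2]
finger_gap: -0.1
time: 11.8
tool_pos: [464.2, -122.8, 109.3]
tcp_rot: [180.0, -0.0, 173.3]
ft_force: [0.4, -0.3, 0.2]
finger_gap: 0.2
```

View pics/s5.png

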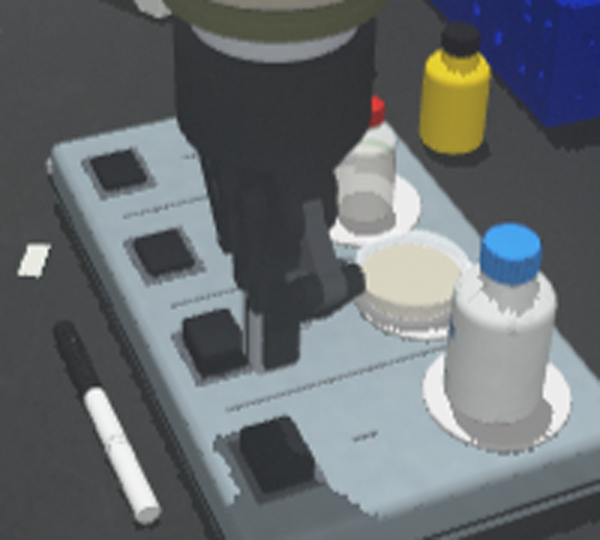

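View pics/w5.png

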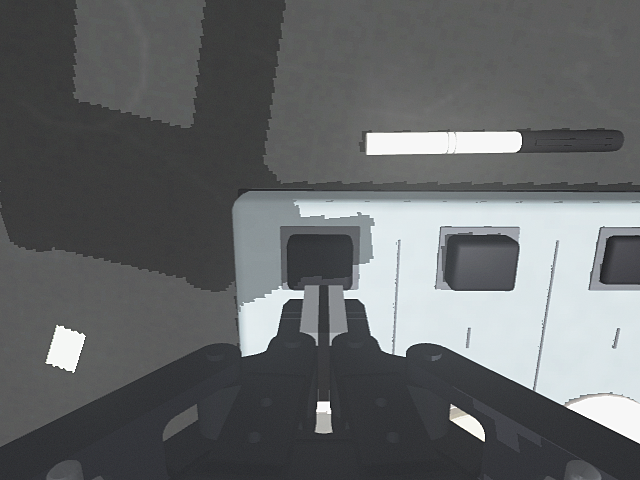

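Keys 1 and 2 are down and key 3 is up. In the wrist view the fingers are centred on key 4, the last one on the stirrer's right end, at (320,258). I'll descend.

```bash
python3 -m crank '{"slide":[[0,0,0.015],[0,0,0.02],[0,0,0.01],[0,0,0.002],[0,0,0],[0,0,0]],"twist":[0,0,0,0,0,0]}'; python3 -m crank '{"slide":[[0,0,0.001],[0,0,0.001],[0,0,0.001],[0,0,0.001],[0,0,0.001],[0,0,0.001],[0,0,0.001],[0,0,0]],"twist":[0,0,0,0,0,0,0,0]}'; python3 -m crank '{"slide":[[0,0,0.001],[0,0,0.001],[0,0,0.001],[0,0,0]],"twist":[0,0,0,0]}'
```

```text
time: 12.5
tool_pos: [464.9, -123.6, 63.2]
tcp_rot: [-180.0, 0.1, 173.3]
ft_force: [-0.1, -0.2, 0.7]
finger_gap: -0.2
time: 13.3
tool_pos: [464.4, -123.5, 55.2]
tcp_rot: [-180.0, 0.0, 173.3]
ft_force: [1.4, 0.1, 0.9]
finger_gap: -0.0
time: 13.7
tool_pos: [464.3, -123.5, 52.1]
tcp_rot: [-180.0, 0.0, 173.3]
ft_force: [-0.7, -0.4, 1.4]
finger_gap: 0.3
```

```bash
python3 -m crank '{"slide":[[0,0,0.001],[0,0,0.0005],[0,0,0.0005],[0,0,0]],"twist":[0,0,0,0]}'; python3 -m crank '{"slide":[[0,0,0.0005],[0,0,0]],"twist":[0,0]}'; python3 -m crank '{"slide":[[0,0,0.0003],[0,0,0]],"twist":[0,0]}'
```

```text
time: 14.1
tool_pos: [464.3, -123.5, 50.2]
tcp_rot: [-180.0, 0.0, 173.3]
ft_force: [1.8, -0.6, 0.5]
finger_gap: -0.3
time: 14.3
tool_pos: [464.3, -123.5, 50.0]
tcp_rot: [180.0, 0.0, 173.3]
ft_force: [0.2, -1.5, 5.0]
finger_gap: 0.0
time: 14.5
tool_pos: [464.3, -123.5, 50.0]
tcp_rot: [-180.0, -0.0, 173.3]
ft_force: [-3.5, -0.1, 7.9]
finger_gap: -0.0
```

```bash
python3 -m crank '{"slide":[[0,0,-0.01],[0,0,-0.02],[0,0,-0.03],[0,0,-0.04],[0,0,-0.04],[0,0,-0.03],[0,0,0],[0,0,0]],"twist":[0,0,0,0,0,0,0,0]}'
python3 - <<'E'
from bench import status,viewer
import cv2
d=viewer.snapshot("scene")
cv2.imwrite("pics/s6.png",cv2.resize(d["img"][190:390,220:440],None,fx=3,fy=3,interpolation=2)[:,:,::-1])
d=viewer.snapshot("wrist");cv2.imwrite("pics/w6.png",d["img"][:,:,::-1])
E
```

```text
time: 15.3
tool_pos: [464.6, -123.6, 220.4]
tcp_rot: [-180.0, 0.1, 173.3]
ft_force: [-0.5, -0.1, -0.3]
finger_gap: 0.4
```

View pics/s6.png

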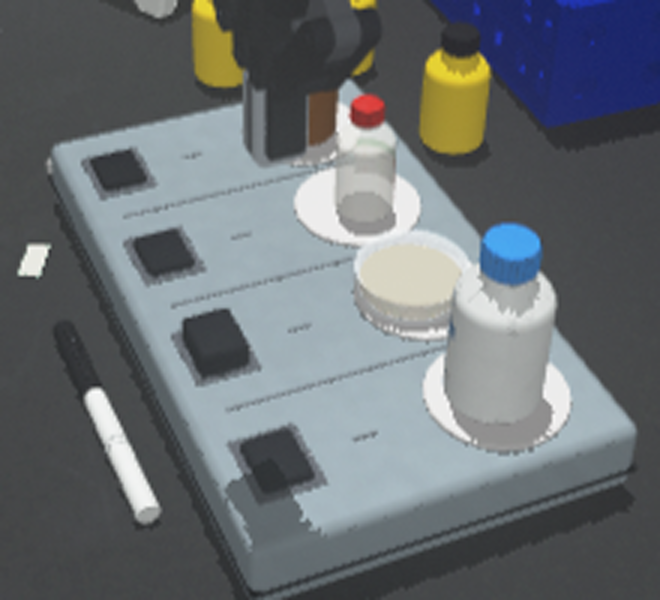

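View pics/w6.png

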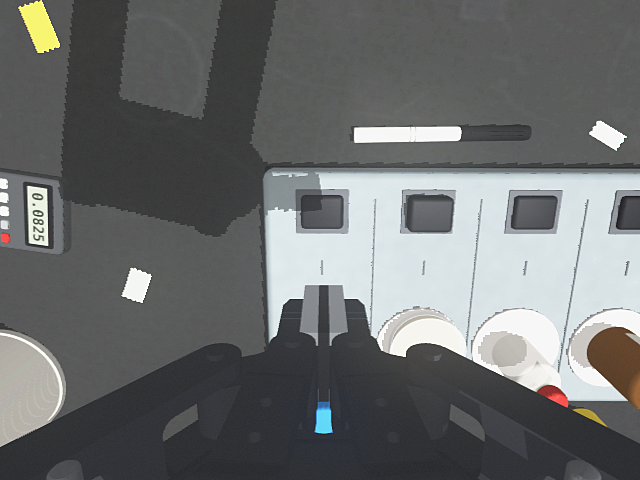

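The scene crop shows keys 1, 2 and 4 down, at (118,170), (163,252) and (275,460). Key 3, in front of the dish, is still up at (215,340). The bottles, dish and marker are unmoved, and the arm is clear at z = 220 mm. I'll hand in.

```bash
python3 -m crank '{"slide":[[0,0,0],[0,0,0],[0,0,0]],"twist":[0,0,0]}'; python3 -c "
from bench import hand_in
print(hand_in())"
```

```text
time: 15.7
tool_pos: [463.8, -123.3, 218.6]
tcp_rot: [180.0, -0.1, 173.3]
ft_force: [0.9, 0.2, -0.9]
finger_gap: 0.2
the job is handed in; nothing more can be done
None
```

I pressed key 2 (smallest bottle), then key 1 (middle-sized), then key 4 (largest) with the closed fingers, and handed the job in at about 15.7 s. Each key went to its bottom stop, with the fingertips at z = 50.0 mm. The vertical press force read 8–10 N at the end of each press, against the 25 N limit.

**Last pictures:** keys 1, 2 and 4 were down and stayed down. Key 3, in front of the dish, was still up. The stirrer, bottles, dish and marker looked where they began, and the arm was about 219 mm up, touching nothing.

**Not checked:** I judged "unmoved" by eye and did not re-measure the poses. The forceps were out of view in the last pictures, but the arm never came down near them.

**Sensor disagreement:** the 2.5 N key friction hardly showed in the force readings while the keys were moving. I relied on height, the pictures and the force rise at the stop instead.

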